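# Seat the die in the lever press and bed it in

## Task

Put the aluminium die whose rectangular foot has a tongue at one end into the matching pocket of the green lever press, lowering it in, not dropping it, until it sits flat and fully home. Then pull the press's sprung lever all the way down until its pad presses on the die, and ease it slowly back up to its rest, never letting it fly back. Leave the die in the pocket and all the other things on the bench where they are.

Things in the scene. Friction and masses are not known exactly. Their poses are not given: they have to be found in the camera images.
- die: loose aluminium block, 0.24 kg, upright. Foot 60 (x) x 46 (y) x 16 high plus a tongue on its +x end, 20 wide, 12 long, 16 high (foot spans x -30 to +42 mm). On the foot a grip block 40 (x) x 34 (y), centred on the origin, from 16 to 42 mm height, dark dot on its flat top. Origin: underside, centre of the 60 x 46 rectangle; x to the tongue, z up. Swaps places with the two other dies
- pocket (a point): centre of the press pocket's floor, 14 mm above the bench, where the die's origin belongs; x towards the tongue slot and hinge, z up. Pocket open above, 10 mm deep, 63 (x) x 49 (y) plus a slot 23 wide to x = +43.5 (1.5 mm clearance all round), upper 5 mm mostly a lead-in, 2.5 wider each side at the top; dark steel walls 8 to 9 thick, tops 24 mm above the bench
- press: green lever press, fixed: plate 225 x 100 x 14 (x -50 to +175 mm), the pocket on it, and two hinge cheeks at x = 120 mm, up to 104 mm above the bench, 56 over their outsides. Origin: at bench level under the pocket's centre; x from pocket to hinge, y along the hinge axis, z up
- lever (a joint): angle of the sprung lever, rad: 0 at rest, standing up and leaning 10 degrees away from the pocket; grows as it is pulled over towards the pocket; 1.75 when the arm is level and its pad rests on a fully seated die (stop at 1.78). The spring pulls it back to 0: about 2 N at the cross-bar at the top, 7 N at the bottom
- lever_hinge (a point): the lever's hinge, on its axis: 120 mm along press x from the pocket's centre, 90 mm above the bench. The axis is press y.
- bar_left (a point): grip point on the left (press +y) half of the lever's cross-bar: round, 14 diameter, 130 long, end balls 20, parallel to press y, 190 mm from the hinge at the arm's free end. Point is 38 mm from the arm's middle (arm 22 wide, 20 thick); at angle q it lies 190*cos(1.75-q) mm from the hinge towards press -x and 190*sin(1.75-q) above it. Pad 32 across, 120 mm from the hinge
- bar_right (a point): the same grip point on the right (-y of press) half of the cross-bar
- round_die: bystander: another aluminium die, disc foot 64 diameter x 16 with a 36 x 36 block on it, 42 high in all; origin centre of underside
- wide_die: bystander: another aluminium die, plain rectangular foot 84 x 60 x 16 without a tongue, with a round boss 40 diameter on it, 42 high in all; origin centre of underside
- hammer: bystander: hammer, 280 long, lying to the right; origin under its middle
- driver: bystander: screwdriver lying at the near left; origin under its middle
- tin: bystander: round steel tin, 70 diameter, 44 high, far left; origin centre of underside
- woodblock: bystander: dark wooden block 140 x 80 x 45, far right; origin centre of underside
- brass_ring: bystander: brass ring 44 outside diameter, 9 high, lying near right; origin centre of underside
- mug: bystander: white mug, 76 diameter, 85 high, far right; origin centre of underside
Mind the look-alikes: they are no part of the job. Leave any blue look-alike of the die alone.

How it is judged:
By the outcome, as a careful person would: the job done as asked, in the order asked, and still so for the second after the job is handed in, with the robot touching nothing.
It also fails if it takes over 72 s, if anything falls off the work surface, if the arm or the gripper's body presses on something with over 40 N, if the wrist force passes 120 N, or if a joint passes its speed limit or range.

## Robot

A 7-joint arm with a two-finger parallel gripper is mounted at the origin on the work surface. World frame = base frame: x ahead of the robot, y to its left, z up, the work surface at z = 0. Lengths are in m, angles in rad, forces in N, time in s.
With the tool pointing down it reaches from about 0.4 to 0.85 m from the base axis. Payload 4.5 kg.
Tool frame: the origin (TCP) lies midway between the tips of the shut fingers; the grasp point (between the pads) lies 19 mm behind it; z points along the fingers, y is the line along which they close (so a half turn about z gives the same grasp; the last joint's range is limited). The gripper opens to 88 mm and grips with 3 to 60 N. Pads are 18 mm wide; open, the fingers measure 123 mm over their backs; the gripper's body (75 mm by 187 mm) begins 45 mm behind the grasp point.
Start: joints at [1.358, 0.689, -0.195, 1.565, 0.157, 0.902, -0.215], TCP at [0.153, -0.606, 0.239] pointing down, gripper open.
Joint ranges: [-3.01, 3.01], [-0.46, 2.08], [-1.47, 1.51], [0.13, 2.56], [-1, 4.14], [0.04, 2.09], [-2.66, 2.66]. Speed limits (rad/s): [2.57, 2.57, 3.14, 3.14, 3.14, 3.14, 3.14].

## Interface

Orientations are given as a unit quaternion [x, y, z, w].
In Python, from plant import r gives the robot as it stands.
- The arm moves only by the tool move_arm, never from a script. Its argument "targets" is a list that holds one entry, the list of rows, each a list of 7 numbers: the opening, from 0 (shut) to 1 (fully open), then the shift along the tool's x, y, z in mm, then the turn, a rotation vector about the tool's x, y, z in degrees. In form: [[[claw, dx, dy, dz, ax, ay, az], ...]]. A call has 1 to 10 rows; each row is the pose to reach, as a shift and turn from the pose commanded when the call began, along the tool's axes at that moment; what a row does not reach only later rows make up. A row lasts 1/8 s, in which the tool goes at most 62.5 mm and 10.7 degrees, less where a joint would pass 70% of its speed; a pose out of reach is approached as far as the arm can. A call with a gripper value outside its range is refused whole. The fingers move at their own pace and stop on an object; "newtons" is the grip in N (left out, the last holds). Time passes only in rows, so rows that repeat a pose let the fingers close. It gives the time, the measured TCP pose, the force, the opening and the grip force at its end, in the units of the state.
- r.get_state(): the state, without advancing time (a new reading comes with each control period).
- r.snapshot(name): name is "scene" or "top"; returns the picture (480x640x3 uint8, red, green, blue); there is no depth.
- r.camera_info(name): a dict with "fx", "fy", "cx", "cy" (pixels), "k1" (the pictures are not rectified: a ray, as slopes to the right and down, at radius r is drawn at 1 + k1 r^2 times it, then the intrinsics apply), "R" (3x3) and "t" (3): a world point X has camera coordinates R X + t. Camera axes: x right, y down, z forward; pixel columns grow to the right and rows downward; lengths in m; the calibration is good to about 2 mm. A picture is of the moment at which its call begins. camera_info takes no time and is no camera call.
- r.finish_job(): hands the job in; it is judged then, once.
The state is a dict: "clock": time; "q": joint angles; "qd": joint speeds; "joint_torque": joint torques, N m; "tool_pos": TCP position; "eef_rot": TCP orientation; "contact_force": force on the tool from outside, world axes, zero at the start; "moment": the same for the moment, N m; "opening": opening from 0.0 (shut) to 1.0 (fully open); "finger_force": force on a finger pad.
Only numpy, scipy, OpenCV 4.12 (cv2) and the standard library are available. Lean on these libraries where they do the work, as an engineer would, in place of code of your own. Each camera call takes 0.05 s, during which the arm holds its last target. There are 200 camera calls.

## Working session

There is one attempt and no reset: what is moved stays moved. The work goes in short steps, Python scripts to look and compute and a tool call to move; the robot and the scene stay as the last step left them, time stands still between calls to the robot, and variables do not carry over. Pictures are saved under pics/ and viewed, at most 10 in all, crops included, and the job is handed in when it is done.

Besides the shell and the picture viewer there is one more tool, called after ">>>" in YAML: its name, and indented under it one key for each argument. move_arm: Moves the arm, as the interface text tells. Its arguments: {"type":"object","properties":{"targets":{"type":"array","items":{"type":"array","items":{"type":"array","items":{"type":"number"}}}},"newtons":{"type":"number"}},"required":["targets"]}

```bash
mkdir -p pics; ls; python3 - <<'E'
from plant import r
import cv2
for n in("scene","top"):
    im=r.snapshot(n); cv2.imwrite(f"pics/{n}0.png",im[:,:,::-1]); print(n,r.camera_info(n))
s=r.get_state(); print(s['clock'],s['tool_pos'],s['eef_rot'],s['opening'])
E
```

```text
pics
scene {'fx': 554.2871310553961, 'fy': 554.2871310553961, 'cx': 320.52412167275577, 'cy': 237.61089551794603, 'k1': -0.06006621656890128, 'R': array([[-0.72388407,  0.68992094,  0.00097908],
       [ 0.53821826,  0.56560014, -0.62483404],
       [-0.43163986, -0.45178045, -0.78075698]]), 't': array([ 0.40160453, -0.17377862,  1.65763445])}
top {'fx': 437.5564014387296, 'fy': 437.5564014387296, 'cx': 320.69038737398154, 'cy': 233.49492525936907, 'k1': -0.04052763224868246, 'R': array([[-2.78971349e-02, -9.99593873e-01, -5.81715616e-03],
       [-9.81138187e-01,  2.84947338e-02, -1.91195992e-01],
       [ 1.91284101e-01,  3.73613657e-04, -9.81534642e-01]]), 't': array([-0.01470471,  0.57675209,  1.38103005])}
0.1 [ 0.15251981 -0.60551843  0.23801497] [ 9.92388252e-01  1.23145819e-01 -1.64502023e-04 -7.98270813e-04] 0.9947712404730764
```

View pics/scene0.png

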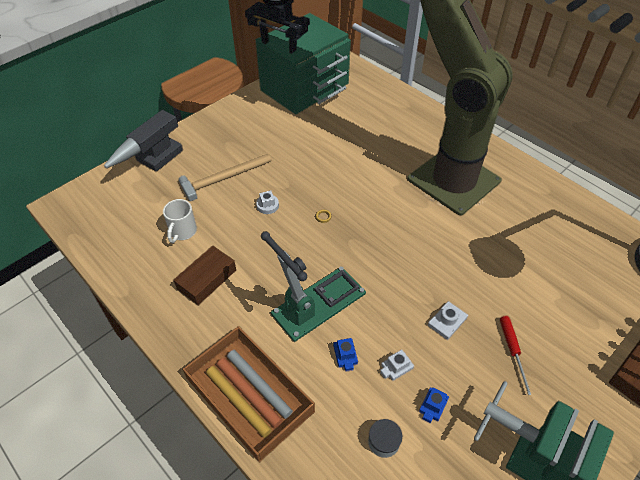

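View pics/top0.png

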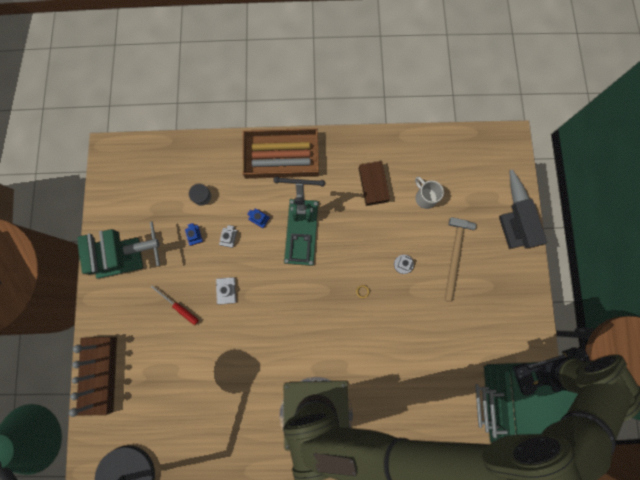

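The scene view shows the silver tongued die near (397,365), the wide die at (448,320), and the press pocket at about (338,287). The top view has the die near (228,236) and the pocket near (300,249). Blue look-alikes sit on both sides of the die. I'll zoom in.

```bash
cat > h.py <<'E'
import numpy as np, cv2
from plant import r
from scipy.spatial.transform import Rotation as Ro
def ray(n,uv):
    c=r.camera_info(n); x=(np.asarray(uv,float)-[c['cx'],c['cy']])/[c['fx'],c['fy']]
    u=x.copy()
    for _ in range(20): u=x/(1+c['k1']*(u@u))
    return -c['R'].T@c['t'], c['R'].T@np.r_[u,1]
def plane(n,uv,z):
    o,d=ray(n,uv); return o+d*(z-o[2])/d[2]
def tri(uvs,uvt):
    (a,d),(b,e)=ray('scene',uvs),ray('top',uvt)
    s,t=np.linalg.lstsq(np.c_[d,-e],b-a,rcond=None)[0]
    return (a+s*d+b+t*e)/2, np.linalg.norm(a+s*d-b-t*e)
def proj(n,X):
    c=r.camera_info(n); p=c['R']@np.asarray(X,float)+c['t']; u=p[:2]/p[2]
    return u*(1+c['k1']*(u@u))*[c['fx'],c['fy']]+[c['cx'],c['cy']]
def state():
    s=r.get_state(); R=Ro.from_quat(s['eef_rot']).as_matrix(); return s,R
E
python3 - <<'E'
from h import *
S=cv2.imread('pics/scene0.png');T=cv2.imread('pics/top0.png')
def c(im,x,y,w,h,ox,oy):
    return cv2.resize(im[y:y+h,x:x+w],(400,300),interpolation=cv2.INTER_CUBIC)
a=np.vstack([np.hstack([c(S,370,340,50,0+38,0,0),c(T,208,221,40,30,0,0)]),np.hstack([c(S,300,260,80,60,0,0),c(T,276,220,60,45+5,0,0)])])
cv2.imwrite('pics/crop1.png',a)
E
```

```text
(no output)
```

View pics/crop1.png

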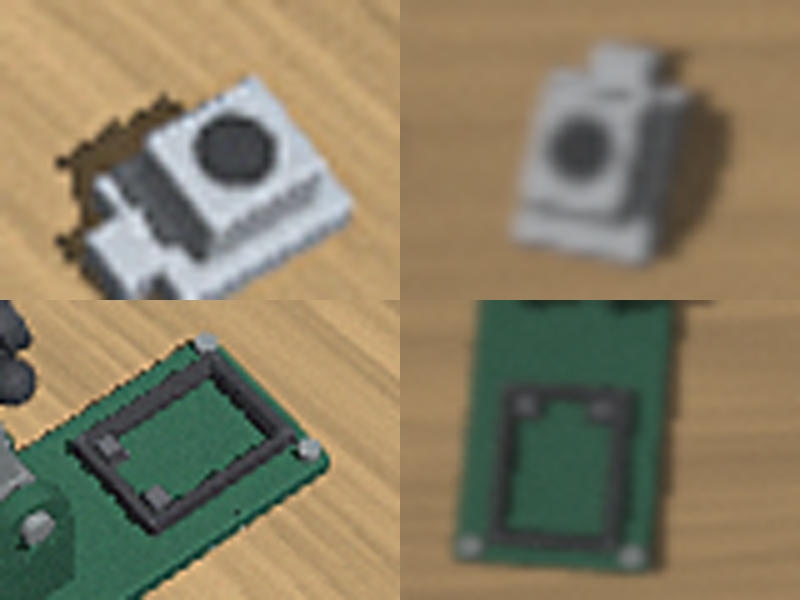

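The crops show the die's tongue pointing away from the robot, towards the hinge, so the turn needed is small. The pocket is a dark rectangular frame with two grey corner blocks that form the slot. Next I'll measure both with edge fits.

```bash
cat > meas.py <<'E'
from h import *
K=8
def up(im,x,y,w,h):
    return cv2.resize(im[y:y+h,x:x+w],None,fx=K,fy=K,interpolation=cv2.INTER_CUBIC)
def contours(m,x,y,mode=cv2.RETR_EXTERNAL):
    cs,_=cv2.findContours(m.astype(np.uint8)*255,mode,cv2.CHAIN_APPROX_NONE)
    return sorted([((c[:,0]+.5)/K-.5+[x,y],cv2.contourArea(c)/K/K) for c in cs],key=lambda t:-t[1])
def centroid(c):
    m=cv2.moments(np.float32(c[:,None])); return np.array([m['m10'],m['m01']])/m['m00']
def measure(S,T,sd,td,sp,tp,verbose=1):
    out={}
    for n,im,(x,y,w,h) in(('scene',S,sd),('top',T,td)):
        u=up(im,x,y,w,h); hsv=cv2.cvtColor(u,cv2.COLOR_BGR2HSV)
        sat=hsv[...,1].astype(int);v=hsv[...,2].astype(int)
        sil=(sat<60)&(v>100)
        c=contours(sil,x,y)[0]; out[n+'_sil']=c
        hull=cv2.convexHull(np.float32((c[0]-[x,y]+.5)*K-.5)).astype(np.int32)
        m=np.zeros(u.shape[:2],np.uint8);cv2.fillPoly(m,[hull],255);m=cv2.erode(m,np.ones((9,9)))
        best=None
        for q in contours((v<115)&(m>0),x,y):
            (_, (a,b),_)=cv2.minAreaRect(np.float32(q[0]))
            if q[1]>5 and max(a,b)/min(a,b)<1.6 and q[1]/(a*b)>.68: best=q;break
        if best: out[n+'_dot']=centroid(best[0]); print(n,'dot',out[n+'_dot'].round(2),'area',round(best[1],1))
    for n,im,(x,y,w,h) in(('scene',S,sp),('top',T,tp)):
        u=up(im,x,y,w,h).astype(int); hsv=cv2.cvtColor(u.astype(np.uint8),cv2.COLOR_BGR2HSV)
        g=(hsv[...,1]>85)&(hsv[...,0]>60)&(hsv[...,0]<95)
        # inner hole: green blob not touching the border
        cs=contours(g,x,y); out[n+'_green']=cs
        for c,a in cs[:4]:
            print(n,'green',round(a),centroid(c).round(2),c.min(0).round(1),c.max(0).round(1))
    return out
E
python3 - <<'E'
from meas import *
S=cv2.imread('pics/scene0.png');T=cv2.imread('pics/top0.png')
o=measure(S,T,(375,340,45,42),(212,221,32,30),(262,255,110,85),(278,190,50,82))
if 'scene_dot' in o and 'top_dot' in o: print('dot',tri(o['scene_dot'],o['top_dot']),plane('top',o['top_dot'],.042),plane('scene',o['scene_dot'],.042))
P=np.array([plane('top',q,.016)[:2] for q in o['top_sil'][0]])
print('die sil rect',cv2.minAreaRect(np.float32(P*1000)))
for k in o['top_green'][:2]:
    P=np.array([plane('top',q,.014)[:2] for q in k[0]]); print('green rect',cv2.minAreaRect(np.float32(P*1000)))
for k in o['scene_green'][:3]:
    P=np.array([plane('scene',q,.014)[:2] for q in k[0]]); print('green rect s',cv2.minAreaRect(np.float32(P*1000)))
E
```

```text
scene dot [398.92 358.61] area 69.2
top dot [225.59 235.42] area 31.3
scene green 2160 [308.98 310.2 ] [270.2 268.4] [365.2 339.4]
scene green 396 [337.16 287.98] [322.9 275.3] [353.1 299.6]
scene green 26 [352.31 278.73] [343.1 269.2] [360.8 287.6]
scene green 0 [301.89 288.89] [301.6 288.1] [302.1 289.8]
top green 799 [302.67 225.11] [285.3 200.8] [316.4 259.9]
top green 254 [299.29 248.34] [291.7 236.7] [306.6 258.3]
top green 26 [298.   262.28] [288.6 260.9] [307.3 263.7]
dot (array([0.5813056 , 0.28435806, 0.04342851]), np.float64(0.0006327924935086649)) [0.58140502 0.28493563 0.042     ] [0.58085205 0.28374991 0.042     ]
die sil rect ((586.3943481445312, 283.5079650878906), (51.71681594848633, 75.42440032958984), 77.41690826416016)
green rect ((600.38916015625, 33.833824157714844), (92.73500061035156, 202.959716796875), 84.14322662353516)Traceback (most recent call last):
  File "<stdin>", line 8, in <module>
  File "h.py", line 10, in plane
    o,d=ray(n,uv); return o+d*(z-o[2])/d[2]
        ~~~^^^^^^
  File "h.py", line 5, in ray
    c=r.camera_info(n); x=(np.asarray(uv,float)-[c['cx'],c['cy']])/[c['fx'],c['fy']]
ValueError: time passes only in moves, steps and waits
```

```bash
python3 - <<'E'
import re
s=open('h.py').read()
s=s.replace("def ray","C={n:r.camera_info(n) for n in('scene','top')}\ndef ray").replace("c=r.camera_info(n);","c=C[n];")
s+='''
def rectfit(P,ang,trim=.2,sel=None):
    "lines on the 4 sides of a near-rectangular contour (mm); returns dict side->(point,dir deg)"
    a=np.radians(ang); e=np.array([[np.cos(a),np.sin(a)],[-np.sin(a),np.cos(a)]]); L=P@e.T
    lo,hi=L.min(0),L.max(0); out={}
    for k,nm in((0,'x'),(1,'y')):
        o=1-k; mid=(L[:,o]>lo[o]+trim*(hi[o]-lo[o]))&(L[:,o]<hi[o]-trim*(hi[o]-lo[o]))
        for sgn,ext in(('-',lo[k]),('+',hi[k])):
            Q=L[mid&(abs(L[:,k]-ext)<4)]
            vx,vy,x0,y0=cv2.fitLine(np.float32(Q),cv2.DIST_HUBER,0,.01,.01).ravel()
            d=np.array([vx,vy])@e; d=d*np.sign(d@e[o])
            out[sgn+nm]=(np.array([x0,y0])@e, np.degrees(np.arctan2(d[1],d[0]))-(90 if k==0 else 0), (x0,y0)[k])
    return out
'''
open('h.py','w').write(s)
E
cat > m2.py <<'E'
from meas import *
import sys
def go(S,T,sd=(375,340,45,42),td=(212,221,32,30),sp=(262,255,110,85),tp=(278,190,50,82)):
    o=measure(S,T,sd,td,sp,tp)
    f=lambda n,c,z:np.array([plane(n,q,z)[:2]*1000 for q in c])
    for nm,n,c,z,a in(('die sil','top',o['top_sil'][0],.016,-12.6),('die sil','scene',o['scene_sil'][0],.016,-12.6),
      ('hole','top',o['top_green'][1][0],.014,-5.9),('hole','scene',o['scene_green'][1][0],.014,-5.9),
      ('plate','top',np.vstack([o['top_green'][0][0],o['top_green'][2][0]]),.014,-5.9),('plate','scene',o['scene_green'][0][0],.014,-5.9)):
        print(nm,n)
        for k,v in rectfit(f(n,c,z),a).items(): print('  ',k,'ang %.1f off %.1f'%(v[1],v[2]),v[0].round(1))
    return o
if __name__=='__main__':
    go(cv2.imread('pics/scene0.png'),cv2.imread('pics/top0.png'))
E
python3 m2.py
```

```text
scene dot [398.92 358.61] area 69.2
top dot [225.59 235.42] area 31.3
scene green 2160 [308.98 310.2 ] [270.2 268.4] [365.2 339.4]
scene green 396 [337.16 287.98] [322.9 275.3] [353.1 299.6]
scene green 26 [352.31 278.73] [343.1 269.2] [360.8 287.6]
scene green 0 [301.89 288.89] [301.6 288.1] [302.1 289.8]
top green 799 [302.67 225.11] [285.3 200.8] [316.4 259.9]
top green 254 [299.29 248.34] [291.7 236.7] [306.6 258.3]
top green 26 [298.   262.28] [288.6 260.9] [307.3 263.7]
die sil top
   -x ang -12.9 off 473.0 [550.6 294.8]
   +x ang -9.7 off 547.4 [621.9 272.7]
   -y ang -14.2 off 381.4 [596.7 257.5]
   +y ang -12.8 off 429.9 [589.2 308.8]
die sil scene
   -x ang -13.9 off 474.6 [551.7 292.3]
   +x ang -15.7 off 548.4 [623.9 277.2]
   -y ang -10.1 off 377.5 [574.4 258.4]
   +y ang -12.5 off 431.0 [594.3 308.8]
hole top
   -x ang -7.8 off 496.0 [503.3  45.4]
   +x ang -6.7 off 567.6 [574.7  39.2]
   -y ang -5.4 off 74.5 [534.2  19.7]
   +y ang -6.7 off 119.5 [542.6  64.1]
hole scene
   -x ang -6.7 off 494.0 [500.7  39.2]
   +x ang -4.3 off 566.2 [572.8  34.8]
   -y ang -6.1 off 70
[... 225 characters left out ...]
sceneTraceback (most recent call last):
  File "m2.py", line 13, in <module>
    go(cv2.imread('pics/scene0.png'),cv2.imread('pics/top0.png'))
    ~~^^^^^^^^^^^^^^^^^^^^^^^^^^^^^^^^^^^^^^^^^^^^^^^^^^^^^^^^^^^
  File "m2.py", line 10, in go
    for k,v in rectfit(f(n,c,z),a).items(): print('  ',k,'ang %.1f off %.1f'%(v[1],v[2]),v[0].round(1))
               ~~~~~~~^^^^^^^^^^^^
  File "h.py", line 30, in rectfit
    vx,vy,x0,y0=cv2.fitLine(np.float32(Q),cv2.DIST_HUBER,0,.01,.01).ravel()
                ~~~~~~~~~~~^^^^^^^^^^^^^^^^^^^^^^^^^^^^^^^^^^^^^^^^
cv2.error: OpenCV(4.12.0) /io/opencv/modules/imgproc/src/linefit.cpp:50: error: (-215:Assertion failed) count > 0 in function 'fitLine2D_wods'
```

Measured so far:
- **Die:** dot at (581.2, 284.4) mm. The two views put its height at 43 mm, against 42 given. Yaw is about -13°.
- **Pocket:** about (532.4, 41.5) mm, yaw about -5.9°. Hole size and plate edge agree with the text.

Now I'll move.

```bash
cat > d.py <<'E'
from h import *
import sys
# usage: d.py x y z yaw [x y z yaw ...] (mm, deg; yaw of tool x, tool down)
s,R=state(); p=s['tool_pos']*1000
print('t %.2f'%s['clock'],'tcp',p.round(1),'yaw %.2f'%np.degrees(np.arctan2(R[1,0],R[0,0])),'tilt',np.degrees(R[:2,2]).round(2),'op %.3f'%s['opening'],'ff',np.round(s['finger_force'],1),'F',s['contact_force'].round(1),'M',s['moment'].round(2))
a=list(map(float,sys.argv[1:]))
for x,y,z,w in zip(*[iter(a)]*4):
    w=np.radians(w); G=np.array([[np.cos(w),np.sin(w),0],[np.sin(w),-np.cos(w),0],[0,0,-1]])
    print((R.T@(np.array([x,y,z])-p)).round(1),np.degrees(Ro.from_matrix(R.T@G).as_rotvec()).round(2))
E
python3 d.py 450 -250 250 -13 480 50 250 -13 581.2 284.4 250 -13
```

```text
t 0.10 tcp [ 152.5 -605.5  238. ] yaw 14.15 tilt [-0.03  0.09] op 0.995 ff 0.0 F [0.3 0.2 0.1] M [-0.03 -0.03  0.04]
[ 375.4 -272.   -11.6] [-0.09  0.03 27.15]
[ 477.8 -555.6  -11.1] [-0.09  0.03 27.15]
[ 633.2 -758.2  -10.8] [-0.09  0.03 27.15]
```

>>> move_arm:
  targets:
    - [[1,40,-27,-5,0,0,3],[1,85,-60,-11,0,0,6],[1,127,-92,-11,0,0,9],[1,170,-124,-11,0,0,12],[1,212,-156,-11,0,0,15],[1,255,-188,-11,0,0,18],[1,297,-220,-11,0,0,21],[1,340,-248,-11,0,0,24],[1,375,-272,-11,0,0,27.1],[1,390,-315,-11,0,0,27.1]]

```text
clock: 1.35
tool_pos: [0.4561, -0.2042, 0.2495]
eef_rot: [0.994, -0.113, 0.001, 0.0]
contact_force: [-0.5, 0.6, 0.4]
opening: 1.005
finger_force: 0.0
```

```bash
python3 d.py 480 50 250 -13 581.2 284.4 200 -13
```

```text
t 1.35 tcp [ 456.1 -204.2  249.5] yaw -12.95 tilt [ 0.1  -0.03] op 1.005 ff 0.0 F [-0.5  0.6  0.4] M [ 0.08 -0.02  0.02]
[ -33.6 -253.1   -0.6] [ 0.01 -0.11  0.05]
[  12.4 -504.2   49.4] [ 0.01 -0.11  0.05]
```

>>> move_arm:
  targets:
    - [[1,-7,-50,0,0,0,0],[1,-14,-105,0,0,0,0],[1,-21,-160,0,0,0,0],[1,-28,-212,0,0,0,0],[1,-33,-262,0,0,0,0],[0.9,-24,-315,0,0,0,0],[0.8,-13,-368,10,0,0,0],[0.75,-1,-420,20,0,0,0],[0.75,8,-470,35,0,0,0],[0.75,12,-504,49,0,-0.1,0]]

```text
clock: 2.6
tool_pos: [0.5787, 0.286, 0.1996]
eef_rot: [0.994, -0.112, -0.001, -0.0]
contact_force: [-0.0, -1.2, -0.2]
opening: 0.752
finger_force: 0.0
```

```bash
python3 d.py 581.2 284.4 80 -13; python3 - <<'E'
from h import *
for n in('scene','top'): cv2.imwrite(f'pics/{n}1.png',r.snapshot(n)[:,:,::-1])
E
```

```text
t 2.60 tcp [578.7 286.  199.6] yaw -12.84 tilt [-0.13  0.06] op 0.752 ff 0.0 F [-0.  -1.2 -0.2] M [-0.02  0.04 -0.  ]
[  3.1   1.1 119.6] [-0.03  0.14  0.16]
```

>>> move_arm:
  targets:
    - [[0.75,2,0.5,30,0,0,0],[0.75,2,0.5,60,0,0,0],[0.75,2,0.5,90,0,0,0],[0.75,2,0.5,110,0,0,0],[0.75,2,0.5,120,0,0,0],[0.75,2,0.5,120,0,0,0]]

```text
clock: 3.45
tool_pos: [0.5802, 0.282, 0.0805]
eef_rot: [0.994, -0.113, -0.001, 0.0]
contact_force: [-0.4, -0.7, 0.2]
opening: 0.751
finger_force: 0.0
```

```bash
python3 d.py 581.2 284.4 20 -13; python3 - <<'E'
from h import *
im=r.snapshot('scene')[:,:,::-1]; cv2.imwrite('pics/s2.png',im)
cv2.imwrite('pics/s2c.png',cv2.resize(im[260:420,320:480],(600,600),interpolation=cv2.INTER_CUBIC))
E
```

```text
t 3.45 tcp [580.2 282.   80.5] yaw -12.97 tilt [-0.12 -0.  ] op 0.751 ff 0.0 F [-0.4 -0.7  0.2] M [ 0.08 -0.03  0.01]
[ 0.5 -2.6 60.5] [0.03 0.12 0.03]
```

View pics/s2c.png

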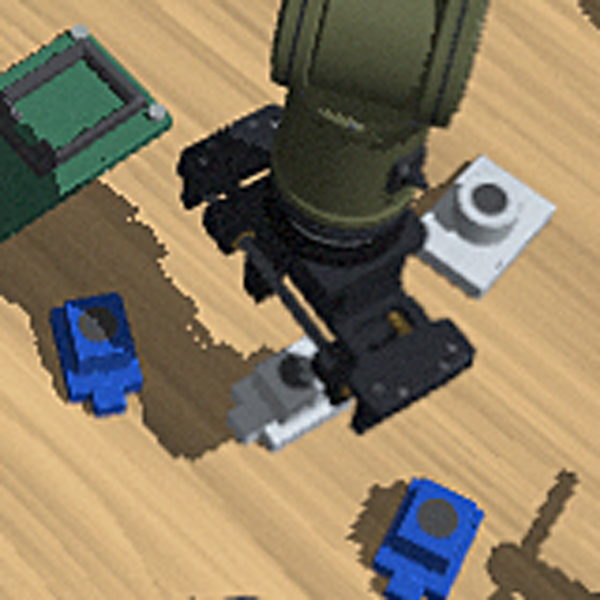

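The gripper is lined up over the die, with the fingers on either side of the block and clear of the wide die. I'll go down and grip.

>>> move_arm:
  targets:
    - [[0.75,0,-2.6,20,0,0,0],[0.75,0,-2.6,40,0,0,0],[0.75,0,-2.6,55,0,0,0],[0.75,0,-2.6,60,0,0,0],[0.75,0,-2.6,60,0,0,0]]

```text
clock: 4.12
tool_pos: [0.5807, 0.2846, 0.0202]
eef_rot: [0.994, -0.113, -0.001, 0.0]
contact_force: [-0.3, 0.3, -0.1]
opening: 0.751
finger_force: 0.0
```

```bash
python3 d.py 581.2 284.4 20 -13
```

```text
t 4.12 tcp [580.7 284.6  20.2] yaw -12.96 tilt [-0.13 -0.  ] op 0.751 ff 0.0 F [-0.3  0.3 -0.1] M [ 0.07  0.07 -0.05]
[0.6 0.1 0.2] [0.03 0.12 0.04]
```

>>> move_arm:
  targets:
    - [[0.5,0.5,0,0,0,0.1,0],[0.4,0.5,0,0,0,0.1,0],[0.3,0.5,0,0,0,0.1,0],[0.3,0.5,0,0,0,0.1,0],[0.3,0.5,0,0,0,0.1,0],[0.3,0.5,0,0,0,0.1,0]]
  newtons: 25

```text
clock: 4.88
tool_pos: [0.5813, 0.2845, 0.021]
eef_rot: [0.994, -0.113, 0.0, 0.0]
contact_force: [-1.3, -0.1, 4.3]
opening: 0.385
finger_force: 25.0
```

```bash
python3 d.py 581.2 284.4 120 -5.9
```

```text
t 4.88 tcp [581.3 284.5  21. ] yaw -12.97 tilt [ 0.01 -0.02] op 0.385 ff 25.0 F [-1.3 -0.1  4.3] M [-0.2   0.24 -0.01]
[ -0.1   0.1 -99. ] [ 0.01 -0.01 -7.07]
```

Gripped: the opening is 33.9 mm, which matches the 34 mm block. I'll lift, turn and carry it across.

>>> move_arm:
  targets:
    - [[0.3,0,0,-15,0,0,0],[0.3,0,0,-40,0,0,0],[0.3,0,0,-70,0,0,-2],[0.3,0,0,-95,0,0,-4],[0.3,0,0,-100,0,0,-6],[0.3,0,0,-100,0,0,-7.1],[0.3,0,0,-100,0,0,-7.1],[0.3,0,0,-100,0,0,-7.1]]

```text
clock: 5.88
tool_pos: [0.5806, 0.2844, 0.1196]
eef_rot: [0.999, -0.051, -0.001, 0.001]
contact_force: [-0.4, 0.4, -3.4]
opening: 0.38
finger_force: 25.0
```

```bash
python3 - <<'E'
from h import *
for n in('scene','top'): cv2.imwrite(f'pics/{n}3.png',r.snapshot(n)[:,:,::-1])
E
python3 d.py 532.4 41.5 120 -5.9
```

```text
t 5.97 tcp [580.9 284.5 120. ] yaw -5.86 tilt [-0.06 -0.04] op 0.384 ff 25.0 F [ 0.8  0.  -2.9] M [-0.01  0.02 -0.04]
[-2.340e+01  2.467e+02  2.000e-01] [0.04 0.05 0.04]
```

>>> move_arm:
  targets:
    - [[0.3,-2,25,0,0,0,0],[0.3,-6,65,0,0,0,0],[0.3,-10,105,0,0,0,0],[0.3,-14,145,0,0,0,0],[0.3,-18,185,0,0,0,0],[0.3,-21,220,0,0,0,0],[0.3,-23,242,0,0,0,0],[0.3,-23.4,246.7,0,0,0,0],[0.3,-23.4,246.7,20,0,0,0],[0.3,-23.4,246.7,40,0,0,0]]

```text
clock: 7.22
tool_pos: [0.5338, 0.0434, 0.0805]
eef_rot: [0.999, -0.05, 0.001, -0.001]
contact_force: [-0.5, -0.1, -2.9]
opening: 0.381
finger_force: 25.0
```

```bash
python3 - <<'E'
from h import *
im={n:r.snapshot(n)[:,:,::-1] for n in('scene','top')}
for n in im: cv2.imwrite(f'pics/{n}4.png',im[n])
a=cv2.resize(im['scene'][230:350,260:380],(600,600),interpolation=cv2.INTER_CUBIC)
cv2.imwrite('pics/c4.png',a)
E
python3 d.py 532.4 41.5 60 -5.9
```

```text
t 7.33 tcp [531.9  43.2  79.1] yaw -5.75 tilt [-0.17  0.03] op 0.383 ff 25.0 F [-0.1 -1.2 -3.2] M [ 0.03  0.05 -0.06]
[ 0.7  1.6 19.1] [-0.01  0.17  0.15]
```

View pics/c4.png

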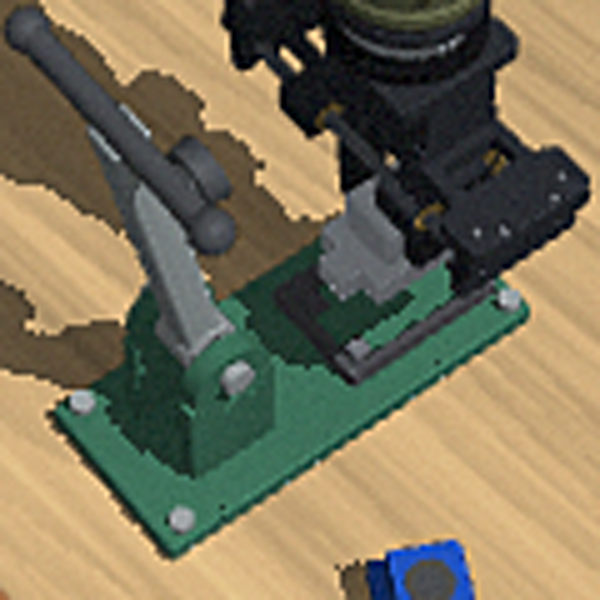

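The die hangs level over the pocket, and the four plate bolts are visible. In scene pixels they are about (276.4,310.2), (296.2,333.6), (361.6,289.4) and (341,268.4). They give a check on the press axis.

```bash
python3 - <<'E'
from h import *
S=cv2.imread('pics/scene0.png');T=cv2.imread('pics/top0.png')
def ref(im,n,g,zz=.017):
    x,y=np.round(g).astype(int); K=8; w=5
    u=cv2.resize(im[y-w:y+w+1,x-w:x+w+1],None,fx=K,fy=K,interpolation=cv2.INTER_CUBIC)
    h=cv2.cvtColor(u,cv2.COLOR_BGR2HSV); m=((h[...,1]<60)&(h[...,2]>110)).astype(np.uint8)
    k,_,st,c=cv2.connectedComponentsWithStats(m)
    if k<2: return None
    i=1+np.argmin(np.linalg.norm(c[1:]-44,axis=1)+100*(st[1:,4]<80)); return (c[i]+.5)/K-.5+[x-w,y-w],st[i,4]/64
guess=[(276.4,310.2),(296.2,333.6),(361.6,289.4),(341,268.4)]
W=[]
for g in guess:
    a=ref(S,'scene',g); X=plane('scene',a[0],.017); gt=proj('top',X); b=ref(T,'top',gt)
    print(a[0].round(2),round(a[1],1),X.round(4), None if b is None else (b[0].round(2),round(b[1],1),plane('top',b[0],.017).round(4),[np.round(v,4) for v in tri(a[0],b[0])]))
E
```

```text
[276.04 309.71] 17.9 [ 0.6887 -0.0173  0.017 ] (array([315.03, 203.1 ]), np.float64(3.8), array([ 0.6901, -0.0147,  0.017 ]), [array([ 0.6896, -0.0152,  0.0203]), np.float64(0.0011)])
[295.98 333.28] 19.3 [0.697  0.0646 0.017 ] (array([290.42, 201.27]), np.float64(6.8), array([0.6991, 0.0694, 0.017 ]), [array([0.6983, 0.0681, 0.0228]), np.float64(0.0024)])
[361.59 289.15] 15.2 [0.4936 0.0855 0.017 ] (array([285.79, 260.55]), np.float64(5.0), array([0.4951, 0.0878, 0.017 ]), [array([0.495 , 0.0872, 0.0202]), np.float64(0.001)])
[340.88 267.89] 14.8 [0.4849 0.003  0.017 ] (array([310.2 , 262.37]), np.float64(4.5), array([0.4867, 0.0066, 0.017 ]), [array([0.4867, 0.0058, 0.0212]), np.float64(0.0017)])
```

>>> move_arm:
  targets:
    - [[0.3,0.5,1.6,10,0,0.1,0.1],[0.3,0.5,1.6,20,0,0.1,0.1],[0.3,0.5,1.6,28,0,0.1,0.1],[0.3,0.5,1.6,31,0,0.1,0.1],[0.3,0.5,1.6,31,0,0.1,0.1],[0.3,0.5,1.6,31,0,0.1,0.1]]

```text
clock: 8.07
tool_pos: [0.5333, 0.04, 0.0499]
eef_rot: [0.999, -0.052, 0.001, 0.0]
contact_force: [0.4, 1.0, -1.9]
opening: 0.384
finger_force: 25.0
```

```bash
python3 d.py 532.4 41.5 41 -5.9
```

```text
t 8.07 tcp [533.3  40.   49.9] yaw -5.96 tilt [ 0.13 -0.01] op 0.384 ff 25.0 F [ 0.4  1.  -1.9] M [ 0.02  0.07 -0.05]
[-1.1 -1.4  8.9] [-0.   -0.13 -0.06]
```

>>> move_arm:
  targets:
    - [[0.3,0,0,0,0,0,0],[0.3,0,0,0,0,0,0],[0.3,0,0,0,0,0,0]]

```text
clock: 8.45
tool_pos: [0.5332, 0.04, 0.0498]
eef_rot: [0.999, -0.052, 0.001, 0.0]
contact_force: [0.0, 0.7, -2.9]
opening: 0.383
finger_force: 25.0
```

```bash
python3 d.py 532.4 41.5 41 -5.9
```

```text
t 8.45 tcp [533.2  40.   49.8] yaw -5.96 tilt [ 0.12 -0.01] op 0.383 ff 25.0 F [ 0.   0.7 -2.9] M [ 0.06  0.03 -0.  ]
[-1.  -1.4  8.8] [-0.   -0.12 -0.06]
```

Settled. I'll correct sideways and lower slowly.

>>> move_arm:
  targets:
    - [[0.3,-1,-1.4,1,0,-0.1,0],[0.3,-1,-1.4,3,0,-0.1,0],[0.3,-1,-1.4,4.5,0,-0.1,0],[0.3,-1,-1.4,6,0,-0.1,0],[0.3,-1,-1.4,7,0,-0.1,0],[0.3,-1,-1.4,8,0,-0.1,0],[0.3,-1,-1.4,8,0,-0.1,0]]

```text
clock: 9.32
tool_pos: [0.5323, 0.0415, 0.0416]
eef_rot: [0.999, -0.052, -0.0, 0.0]
contact_force: [-0.1, 0.7, -2.9]
opening: 0.384
finger_force: 25.0
```

```bash
python3 d.py 532.4 41.5 35 -5.9
```

```text
t 9.32 tcp [532.3  41.5  41.6] yaw -5.96 tilt [-0.01 -0.  ] op 0.384 ff 25.0 F [-0.1  0.7 -2.9] M [0.03 0.07 0.11]
[ 0.1 -0.   6.6] [ 0.    0.01 -0.06]
```

>>> move_arm:
  targets:
    - [[0.3,0,0,1,0,0,0],[0.3,0,0,2,0,0,0],[0.3,0,0,3,0,0,0],[0.3,0,0,3.5,0,0,0]]

```text
clock: 9.82
tool_pos: [0.5323, 0.0415, 0.0381]
eef_rot: [0.999, -0.052, -0.0, 0.0]
contact_force: [0.5, 0.1, -3.5]
opening: 0.385
finger_force: 25.0
```

```bash
python3 d.py 532.4 41.5 34.5 -5.9
```

```text
t 9.82 tcp [532.3  41.5  38.1] yaw -5.96 tilt [-0. -0.] op 0.385 ff 25.0 F [ 0.5  0.1 -3.5] M [0.06 0.05 0.02]
[ 0.1 -0.   3.6] [ 0.    0.   -0.06]
```

>>> move_arm:
  targets:
    - [[0.3,0,0,0.7,0,0,0],[0.3,0,0,1.4,0,0,0],[0.3,0,0,2.1,0,0,0],[0.3,0,0,2.7,0,0,0],[0.3,0,0,2.7,0,0,0]]

```text
clock: 10.45
tool_pos: [0.5322, 0.0415, 0.0354]
eef_rot: [0.999, -0.052, -0.0, 0.0]
contact_force: [-0.0, 0.3, -2.7]
opening: 0.384
finger_force: 25.0
```

```bash
python3 d.py 532.4 41.5 34.5 -5.9
```

```text
t 10.45 tcp [532.2  41.5  35.4] yaw -5.96 tilt [-0.01 -0.  ] op 0.384 ff 25.0 F [-0.   0.3 -2.7] M [ 0.07  0.02 -0.02]
[ 0.2 -0.   0.9] [ 0.    0.   -0.06]
```

>>> move_arm:
  targets:
    - [[0.3,0,0,0.4,0,0,0],[0.3,0,0,0.8,0,0,0],[0.3,0,0,1.1,0,0,0],[0.3,0,0,1.1,0,0,0]]

```text
clock: 10.95
tool_pos: [0.5323, 0.0415, 0.035]
eef_rot: [0.999, -0.052, 0.0, 0.0]
contact_force: [-1.9, 0.7, 5.7]
opening: 0.379
finger_force: 25.0
```

```bash
python3 d.py 532.4 41.5 34 -5.9
```

```text
t 10.95 tcp [532.3  41.5  35. ] yaw -5.96 tilt [ 0.02 -0.  ] op 0.379 ff 25.0 F [-1.9  0.7  5.7] M [-0.01  0.34  0.01]
[0.1 0.  1. ] [ 0.   -0.02 -0.06]
```

The floor took the load at TCP z = 35.0 mm, which is the 21.0 mm grasp height plus the 14 mm floor, so the die is home. I'll open and retreat.

>>> move_arm:
  targets:
    - [[0.45,0,0,0,0,0,0],[0.6,0,0,0,0,0,0],[0.65,0,0,0,0,0,0],[0.65,0,0,-5,0,0,0],[0.65,0,0,-25,0,0,0],[0.65,0,0,-60,0,0,0],[0.65,0,0,-110,0,0,0],[0.65,-30,0,-165,0,0,0],[0.65,-80,0,-190,0,0,0],[0.65,-100,0,-200,0,0,0]]

```text
clock: 12.2
tool_pos: [0.4305, 0.0519, 0.2362]
eef_rot: [0.999, -0.052, 0.0, -0.0]
contact_force: [0.6, 0.2, 0.7]
opening: 0.65
finger_force: 0.0
```

```bash
python3 d.py; python3 - <<'E'
from h import *
im={n:r.snapshot(n)[:,:,::-1] for n in('scene','top')}
for n in im: cv2.imwrite(f'pics/{n}5.png',im[n])
a=[cv2.resize(im['scene'][220:320,250:380],(400,300),interpolation=cv2.INTER_CUBIC),cv2.resize(im['top'][165:273,250:350],(400,432),interpolation=cv2.INTER_CUBIC)]
a[0]=cv2.copyMakeBorder(a[0],0,132,0,0,cv2.BORDER_CONSTANT)
cv2.imwrite('pics/c5.png',np.hstack(a))
E
```

```text
t 12.20 tcp [430.5  51.9 236.2] yaw -5.92 tilt [0.04 0.  ] op 0.650 ff 0.0 F [0.6 0.2 0.7] M [ 0.05 -0.04  0.04]
```

View pics/c5.png

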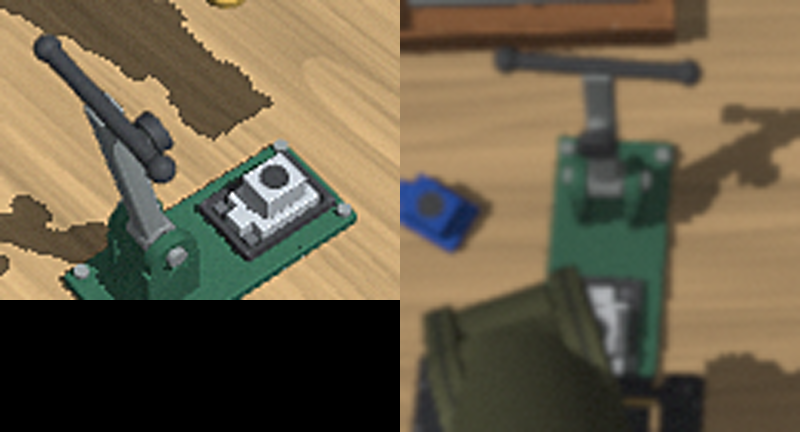

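The die sits flat inside the frame, with its tongue between the two corner blocks. Bar end balls: scene about (265.3,235.7) and (302.3,274.7); top about (276.7,180) and (322.5,183). I'll triangulate the bar and plan the swing.

```bash
cat > lev.py <<'E'
from h import *
a=np.radians(-5.9); ux=np.array([np.cos(a),np.sin(a),0]); uy=np.array([-np.sin(a),np.cos(a),0])
P=np.array([532.4,41.5,0])
def bar(q,side=1): return P+ux*(120-190*np.cos(1.75-q))+uy*38*side+[0,0,90+190*np.sin(1.75-q)]
E
python3 - <<'E'
from lev import *
L=tri((302.3,274.7),(276.7,180)); Rr=tri((265.3,235.7),(322.5,183)); print(L,Rr)
m=(L[0]+Rr[0])*500; print('mid meas',m,'pred',(bar(0,1)+bar(0,-1))/2)
d=L[0]-Rr[0]; print(np.linalg.norm(d), np.degrees(np.arctan2(-d[0],d[1])))
for q in(0,1.75): print(bar(q,1),bar(q,-1))
print(r.get_state()['q'])
E
python3 d.py 689.4 63.5 330 84.1 681.6 -12.1 330 84.1
```

```text
(array([0.69041741, 0.08922276, 0.27943257]), np.float64(0.00026682116362578267)) (array([ 0.67832618, -0.04005273,  0.27651484]), np.float64(0.0009039767636792323))
mid meas [684.3717954   24.58501351 277.97370688] pred [685.45169026  25.68364638 276.95732991]
0.12987248976404128 -5.343368396434956
[689.35780665  63.48235343 276.95732991] [681.54557386 -12.11506067 276.95732991]
[466.6769192   86.49418463  90.        ] [458.8646864   10.89677052  90.        ]
[-0.17798015  0.45403603 -0.07095576  2.12089909  0.05812672  0.56788334
 -1.96446258]
t 12.30 tcp [431.1  52.  235.7] yaw -5.90 tilt [ 0.03 -0.  ] op 0.646 ff 0.0 F [0.9 0.3 1. ] M [ 0.05 -0.03 -0.01]
[255.8 -38.  -94.1] [ 2.e-02 -3.e-02 -9.e+01]
[255.8  38.  -94.1] [ 2.e-02 -3.e-02 -9.e+01]
```

The measured bar midpoint is within about 1 mm of the prediction on every axis, and its length and yaw also match. I'll go above the left half with the tool turned by 90°.

>>> move_arm:
  targets:
    - [[1,0,0,-40,0,0,-9],[1,0,-5,-85,0,0,-18],[1,0,-10,-110,0,0,-27],[1,25,-15,-110,0,0,-36],[1,60,-20,-110,0,0,-45],[1,100,-26,-110,0,0,-54],[1,140,-32,-110,0,0,-63],[1,185,-38,-110,0,0,-72],[1,225,-38,-110,0,0,-81],[1,254,-38,-110,0,0,-90]]

```text
clock: 13.55
tool_pos: [0.6918, 0.0623, 0.3428]
eef_rot: [0.742, 0.671, -0.0, -0.0]
contact_force: [0.4, 0.3, -0.0]
opening: 0.999
finger_force: 0.0
```

>>> move_arm:
  targets:
    - [[1,0,0,0,0,0,0],[1,0,0,0,0,0,0],[1,0,0,0,0,0,0]]

```text
clock: 13.92
tool_pos: [0.6887, 0.0637, 0.3448]
eef_rot: [0.743, 0.669, -0.0, 0.0]
contact_force: [0.1, -0.4, 0.0]
opening: 1.002
finger_force: 0.0
```

```bash
python3 d.py 688.8 63 258 84.1; python3 -c "
from plant import r;print(r.get_state()['q'].round(2))"
```

```text
t 13.93 tcp [688.7  63.7 344.8] yaw 84.02 tilt [-0.01 -0.01] op 1.002 ff 0.0 F [ 0.1 -0.4  0. ] M [-0.1  -0.1  -0.01]
[-0.6  0.2 86.8] [-0.    0.01 -0.08]
[ 0.05  0.73 -0.46  1.17  0.31  1.31 -0.49]
```

>>> move_arm:
  targets:
    - [[1,0,0,25,0,0,0],[1,0,0,55,0,0,0],[1,0,0,78,0,0,0],[0.7,0,0,87,0,0,0],[0.5,0,0,87,0,0,0],[0.3,0,0,87,0,0,0],[0.2,0,0,87,0,0,0],[0.1,0,0,87,0,0,0],[0.05,0,0,87,0,0,0],[0.05,0,0,87,0,0,0]]
  newtons: 30

```text
clock: 15.18
tool_pos: [0.6894, 0.0633, 0.2574]
eef_rot: [0.743, 0.669, 0.0, 0.0]
contact_force: [0.6, 0.2, -0.9]
opening: 0.232
finger_force: 0.0
```

```bash
python3 d.py; python3 - <<'E'
from lev import *
s,R=state(); p=s['tool_pos']*1000+[0,0,19]
off=p-bar(0); print('grasp - bar',off.round(1))
im=r.snapshot('scene')[:,:,::-1]; cv2.imwrite('pics/s6.png',cv2.resize(im[170:320,240:390],(600,600),interpolation=cv2.INTER_CUBIC))
# plan for the swing: tool deltas relative to now
for q in np.r_[np.arange(.05,1.75,.05),1.75]:
    print('%.2f'%q,(R.T@(bar(q)-bar(0))).round(1))
E
```

```text
t 15.18 tcp [689.4  63.3 257.4] yaw 84.04 tilt [ 0. -0.] op 0.232 ff 0.0 F [ 0.6  0.2 -0.9] M [-0.06 -0.07 -0.02]
grasp - bar [ 0.1 -0.2 -0.5]
0.05 [-0.  -9.4 -1.5]
0.10 [ -0.  -18.8  -2.4]
0.15 [ -0.  -28.3  -3. ]
0.20 [ -0.  -37.8  -3. ]
0.25 [ -0.1 -47.3  -2.6]
0.30 [ -0.1 -56.8  -1.7]
0.35 [ -0.1 -66.2  -0.3]
0.40 [ -0.1 -75.5   1.6]
0.45 [ -0.1 -84.7   3.9]
0.50 [ -0.1 -93.8   6.6]
0.55 [-1.000e-01 -1.027e+02  9.900e+00]
0.60 [-1.000e-01 -1.115e+02  1.350e+01]
0.65 [-1.000e-01 -1.201e+02  1.760e+01]
0.70 [-1.000e-01 -1.284e+02  2.210e+01]
0.75 [-1.000e-01 -1.365e+02  2.710e+01]
0.80 [  -0.2 -144.4   32.4]
0.85 [  -0.2 -152.    38.1]
0.90 [  -0.2 -159.3   44.2]
0.95 [  -0.2 -166.2   50.6]
1.00 [  -0.2 -172.9   57.4]
1.05 [  -0.2 -179.2   64.5]
1.10 [  -0.2 -185.1   72. ]
1.15 [  -0.2 -190.7   79.7]
1.20 [  -0.2 -195.9   87.6]
1.25 [-2.000e-01 -2.006e+02  9.590e+01]
1.30 [-2.000e-01 -2.050e+02  1.043e+02]
1.35 [-2.000e-01 -2.089e+02  1.130e+02]
1.40 [-2.000e-01 -2.124e+02  1.218e+02]
1.45 [-2.000e-01 -2.154e+02  1.308e+02]
1.50 [-2.000e-01 -2.180e+02  1.399e+02]
1.55 [-2.000e-01 -2.201e+02  1.492e+02]
1.60 [-2.000e-01 -2.217e+02  1.586e+02]
1.65 [-2.000e-01 -2.229e+02  1.680e+02]
1.70 [-2.000e-01 -2.236e+02  1.774e+02]
1.75 [-2.000e-01 -2.239e+02  1.869e+02]
```

View pics/s6.png

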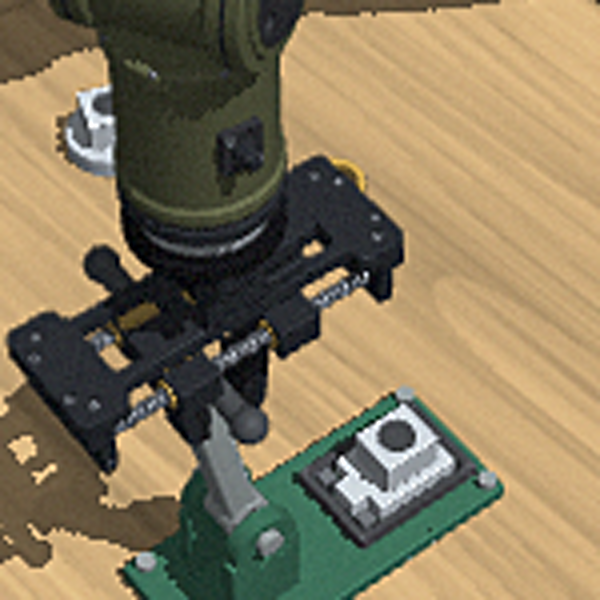

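The fingers straddle the left half of the bar and are still closing. I'll finish the grip.

>>> move_arm:
  targets:
    - [[0.05,0,0,0,0,0,0],[0.05,0,0,0,0,0,0],[0.05,0,0,0,0,0,0]]
  newtons: 35

```text
clock: 15.6
tool_pos: [0.6886, 0.0634, 0.2573]
eef_rot: [0.743, 0.67, -0.001, -0.001]
contact_force: [-5.0, 0.1, 2.6]
opening: 0.136
finger_force: 34.2
```

>>> move_arm:
  targets:
    - [[0.05,0,-4,-0.7,0,0,0],[0.05,0,-12,-1.8,0,0,0],[0.05,0,-21,-2.6,0,0,0],[0.05,0,-30,-3,0,0,0],[0.05,0,-39,-3,0,0,0],[0.05,0,-48,-2.5,0,0,0],[0.05,0,-57,-1.7,0,0,0],[0.05,0,-66,-0.3,0,0,0],[0.05,0,-75.5,1.6,0,0,0],[0.05,0,-84.7,3.9,0,0,0]]

```text
clock: 16.85
tool_pos: [0.6064, 0.072, 0.2536]
eef_rot: [0.743, 0.669, 0.002, 0.001]
contact_force: [9.8, 0.0, -8.7]
opening: 0.137
finger_force: 35.2
```

```bash
cat > sw.py <<'E'
from lev import *
import sys
# nearest lever angle from the grasp point, and tool deltas for given angles
s,R=state(); p=s['tool_pos']*1000+[0,0,19]; d=p-P
u,v=-(d@ux-120),d[2]-90; q=1.75-np.arctan2(v,u)
print('t %.2f q %.3f rad %.1f ylat %.1f'%(s['clock'],q,np.hypot(u,v),d@uy),'op %.3f ff %.1f'%(s['opening'],np.max(s['finger_force'])),'F',s['contact_force'].round(1),'M',s['moment'].round(2),'yaw %.2f'%np.degrees(np.arctan2(R[1,0],R[0,0])))
for x in sys.argv[1:]: print(x,(R.T@(bar(float(x))-p)).round(1))
E
python3 sw.py .45 .5 .6 .7 .8 .9
```

```text
t 16.85 q 0.444 rad 189.2 ylat 37.9 op 0.137 ff 35.2 F [ 9.8  0.  -8.7] M [ 0.03 -2.17  0.03] yaw 84.02
.45 [ 0.1 -1.3 -0.4]
.5 [  0.1 -10.4   2.3]
.6 [  0.1 -28.1   9.1]
.7 [  0.  -45.1  17.6]
.8 [ -0.  -61.1  27.8]
.9 [ -0.  -76.   39.6]
```

>>> move_arm:
  targets:
    - [[0.05,0,-9.1,2.7,0,0,0],[0.05,0,-18,6,0,0,0],[0.05,0,-26.8,9.6,0,0,0],[0.05,0,-35.4,13.7,0,0,0],[0.05,0,-43.7,18.2,0,0,0],[0.05,0,-51.8,23.2,0,0,0],[0.05,0,-59.7,28.5,0,0,0],[0.05,0,-67.3,34.2,0,0,0],[0.05,0,-74.6,40.3,0,0,0],[0.05,0,-81.5,46.7,0,0,0]]

```text
clock: 18.1
tool_pos: [0.5284, 0.0802, 0.2088]
eef_rot: [0.743, 0.669, 0.004, 0.003]
contact_force: [10.4, -1.7, -2.5]
opening: 0.132
finger_force: 34.8
```

```bash
python3 sw.py .95 1 1.4
```

```text
t 18.10 q 0.928 rad 188.0 ylat 38.1 op 0.132 ff 34.8 F [10.4 -1.7 -2.5] M [-0.54 -2.46  0.05] yaw 83.95
.95 [-0.1 -4.4  1.4]
1 [ -0.1 -11.1   8.2]
1.4 [ -0.4 -51.3  72.1]
```

>>> move_arm:
  targets:
    - [[0.05,0,-6.7,6.8,0,0,0],[0.05,0,-13,13.9,0,0,0],[0.05,0,-18.9,21.4,0,0,0],[0.05,0,-24.5,29.1,0,0,0],[0.05,0,-29.7,37,0,0,0],[0.05,0,-34.4,45.3,0,0,0],[0.05,0,-38.8,53.7,0,0,0],[0.05,0,-42.7,62.4,0,0,0],[0.05,0,-46.2,71.2,0,0,0],[0.05,0,-49.2,80.2,0,0,0]]

```text
clock: 19.35
tool_pos: [0.4767, 0.0855, 0.1284]
eef_rot: [0.743, 0.669, 0.002, 0.002]
contact_force: [1.9, -2.2, 7.3]
opening: 0.115
finger_force: 34.7
```

```bash
python3 sw.py 1.45 1.75
```

```text
t 19.35 q 1.441 rad 188.9 ylat 38.0 op 0.115 ff 34.7 F [ 1.9 -2.2  7.3] M [-0.41 -0.76  0.09] yaw 83.98
1.45 [-0.  -1.6  1.2]
1.75 [ -0.1 -10.3  57.4]
```

```bash
python3 - <<'E'
from h import *
im=r.snapshot('scene')[:,:,::-1]; cv2.imwrite('pics/s7.png',cv2.resize(im[210:330,270:390],(600,600),interpolation=cv2.INTER_CUBIC))
E
```

```text
(no output)
```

View pics/s7.png

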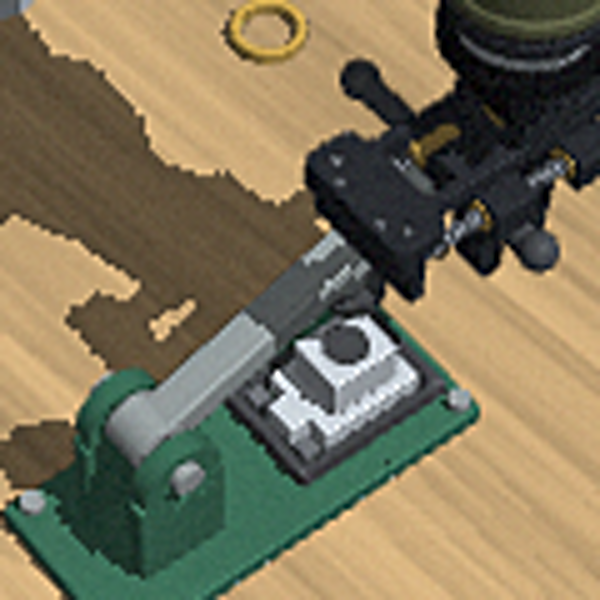

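The lever arm is coming down with the bar between the fingers, and the left end ball is at scene pixel (378,259.6). I'll compare that with the ball's expected position.

```bash
python3 - <<'E'
from lev import *
for q in(1.3,1.35,1.4,1.44,1.5): print(q,proj('scene',(bar(q)+uy*27)/1000).round(1))
E
```

```text
1.3 [375.5 257. ]
1.35 [376.5 258.4]
1.4 [377.3 260. ]
1.44 [377.8 261.3]
1.5 [378.5 263.4]
```

>>> move_arm:
  targets:
    - [[0.02,0,0,0,0,0,0],[0.02,0,-1.4,4.5,0,0,0],[0.02,0,-2.6,9.1,0,0,0],[0.02,0,-4.7,18.4,0,0,0],[0.02,0,-6.3,27.8,0,0,0],[0.02,0,-7.5,37.2,0,0,0],[0.02,0,-8.2,46.6,0,0,0],[0.02,0,-8.4,51,0,0,0],[0.02,0,-8.5,54,0,0,0],[0.02,0,-8.5,56,0,0,0]]
  newtons: 55

```text
clock: 20.65
tool_pos: [0.4655, 0.0866, 0.072]
eef_rot: [0.743, 0.67, -0.001, 0.0]
contact_force: [-2.2, -0.1, 9.9]
opening: 0.113
finger_force: 55.5
```

```bash
python3 sw.py 1.75; python3 - <<'E'
from lev import *
im=r.snapshot('scene')[:,:,::-1]; cv2.imwrite('pics/s8.png',cv2.resize(im[220:320,290:420],(780,600),interpolation=cv2.INTER_CUBIC))
for q in(1.65,1.7,1.75): print(q,proj('scene',(bar(q)+uy*27)/1000).round(1))
E
```

```text
t 20.65 q 1.745 rad 191.2 ylat 38.0 op 0.113 ff 55.5 F [-2.2 -0.1  9.9] M [-0.1   0.01  0.05] yaw 84.06
1.75 [0.  1.2 1. ]
1.65 [379.1 269.3]
1.7 [378.9 271.4]
1.75 [378.7 273.6]
```

View pics/s8.png

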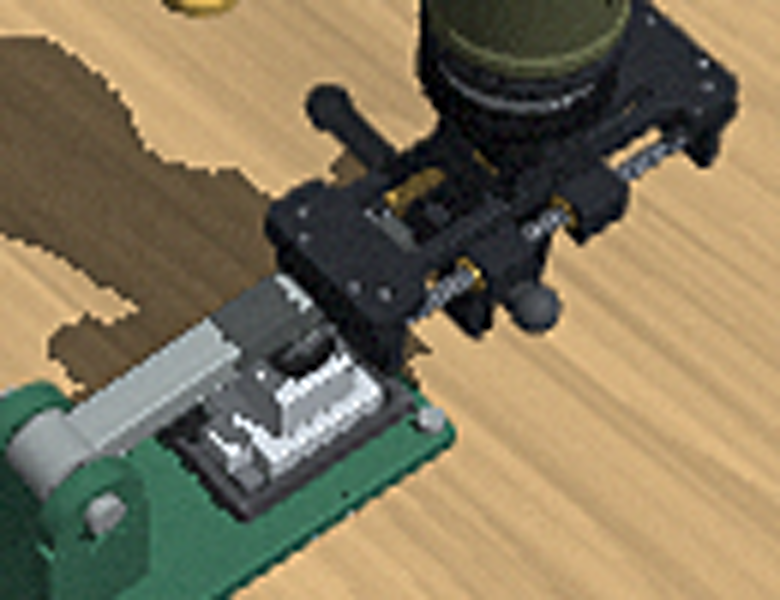

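The bar looks to have slipped a few millimetres up between the fingers: the ball at (379.2,271.2) means an angle of about 1.70. I'll press further in small steps and watch for the force to rise.

>>> move_arm:
  targets:
    - [[0.02,0,0,1.5,0,0,0],[0.02,0,0,3,0,0,0],[0.02,0,0,4,0,0,0],[0.02,0,0,4,0,0,0]]

```text
clock: 21.2
tool_pos: [0.4653, 0.0866, 0.0681]
eef_rot: [0.743, 0.67, -0.001, -0.0]
contact_force: [-3.7, 0.3, 8.9]
opening: 0.108
finger_force: 55.5
```

```bash
python3 sw.py
```

```text
t 21.20 q 1.765 rad 191.4 ylat 38.0 op 0.108 ff 55.5 F [-3.7  0.3  8.9] M [-0.07  0.02  0.02] yaw 84.07
```

```bash
cat > ball.py <<'E'
from lev import *
def ball(im,g,w=9):
    K=8;x,y=np.round(g).astype(int)
    u=cv2.resize(im[y-w:y+w+1,x-w:x+w+1],None,fx=K,fy=K,interpolation=cv2.INTER_CUBIC)
    g=cv2.GaussianBlur(cv2.cvtColor(u,cv2.COLOR_BGR2GRAY),(0,0),3)
    h=cv2.HoughCircles(g,cv2.HOUGH_GRADIENT,1,40,param1=60,param2=8,minRadius=16,maxRadius=34)
    if h is None: return None
    h=h[0]; i=np.argmin(np.linalg.norm(h[:,:2]-K*(w+.5),axis=1)); return (h[i,:2]+.5)/K-.5+[x-w,y-w],h[i,2]/K
if __name__=='__main__':
    S0=cv2.imread('pics/scene0.png'); S=r.snapshot('scene')[:,:,::-1].copy(); cv2.imwrite('pics/s9.png',S)
    S4=cv2.imread('pics/scene4.png')
    L0=(bar(0)+uy*27)/1000; R0=(bar(0,-1)-uy*27)/1000
    for n,im in(('0',S0),('4',S4)):
        print(n,'L',ball(im,(302.3,274.7)),proj('scene',L0),'R',ball(im,(265.3,235.7)),proj('scene',R0))
    print('now L',ball(S,(379.2,271.5)),'R',ball(S,(344.5,237.5)))
    for q in(1.6,1.65,1.7,1.75,1.78): print(q,proj('scene',(bar(q)+uy*27)/1000).round(1),proj('scene',(bar(q,-1)-uy*27)/1000).round(1))
E
python3 ball.py
```

```text
0 L (array([302.5  , 276.625]), np.float32(4.025)) [302.00735622 276.22379357] R (array([264.375, 235.5  ]), np.float32(4.175)) [265.24224227 235.9257457 ]
4 L (array([299.   , 276.875]), np.float32(2.35)) [302.00735622 276.22379357] R (array([266.875, 235.25 ]), np.float32(3.4)) [265.24224227 235.9257457 ]
now L (array([378.875, 271.75 ]), np.float32(4.0375)) R (array([344.375, 238.25 ]), np.float32(3.8625))
1.6 [379.  267.2] [344.3 233.5]
1.65 [379.1 269.3] [344.5 235.6]
1.7 [378.9 271.4] [344.6 237.9]
1.75 [378.7 273.6] [344.5 240.2]
1.78 [378.5 275. ] [344.4 241.6]
```

Both end balls give an angle of about 1.71. The bar has rolled about 11 mm up the pads because it turns between them while loaded. I'll keep pressing to bring it fully home.

>>> move_arm:
  targets:
    - [[0.02,0,0,1.5,0,0,0],[0.02,0,0,3,0,0,0],[0.02,0,0,4.5,0,0,0],[0.02,0,0,5,0,0,0],[0.02,0,0,5,0,0,0]]
  newtons: 60

```text
clock: 21.88
tool_pos: [0.4653, 0.0867, 0.0631]
eef_rot: [0.743, 0.67, -0.001, -0.0]
contact_force: [-2.3, -0.1, 10.1]
opening: 0.108
finger_force: 60.5
```

```bash
python3 sw.py; python3 ball.py | grep now
```

```text
t 21.88 q 1.791 rad 191.6 ylat 38.0 op 0.108 ff 60.5 F [-2.3 -0.1 10.1] M [-0.09  0.11  0.05] yaw 84.07
now L (array([378.625, 273.   ]), np.float32(4.0375)) R (array([344.375, 239.5  ]), np.float32(4.025))
```

The bar now follows without slip, at about 1.735. I'll press the last few millimetres.

>>> move_arm:
  targets:
    - [[0.02,0,0,1,0,0,0],[0.02,0,0,2,0,0,0],[0.02,0,0,3,0,0,0],[0.02,0,0,3.5,0,0,0],[0.02,0,0,3.5,0,0,0]]

```text
clock: 22.55
tool_pos: [0.4653, 0.0867, 0.0613]
eef_rot: [0.743, 0.67, -0.0, 0.001]
contact_force: [-6.8, -0.5, 30.3]
opening: 0.105
finger_force: 59.8
```

```bash
python3 sw.py; python3 ball.py | grep now
```

```text
t 22.55 q 1.801 rad 191.6 ylat 38.0 op 0.105 ff 59.8 F [-6.8 -0.5 30.3] M [-0.08  0.89  0.03] yaw 84.08
now L (array([378.625, 273.25 ]), np.float32(4.175)) R (array([344.25 , 239.875]), np.float32(3.8875))
```

The force rose from 10 N to 30 N, so the pad is pressing on the die. I'll plan a slow return with the bar's 10 mm offset in the fingers included.

```bash
python3 - <<'E'
from lev import *
w=np.radians(84.05); G=np.array([[np.cos(w),np.sin(w),0],[np.sin(w),-np.cos(w),0],[0,0,-1]])
T=lambda q:(G.T@(bar(q)-bar(0)))[1:]+[0,10-max(0,min(4,(0.9-q)*5))]
base=np.array([-223.9,199.3])
qs=np.arange(1.74,-.001,-.03); qs[-1]=0
for i in range(0,len(qs),10):
    print('%.2f'%qs[i],[ (T(q)-base).round(1).tolist() for q in qs[i:i+10]]); base=T(qs[i:i+10][-1])
E
```

```text
1.74 [[0.0, -4.2], [0.2, -9.9], [0.5, -15.6], [1.0, -21.3], [1.6, -27.0], [2.5, -32.6], [3.5, -38.2], [4.6, -43.8], [5.9, -49.3], [7.4, -54.9]]
1.44 [[1.7, -5.5], [3.5, -10.9], [5.5, -16.2], [7.6, -21.5], [9.9, -26.7], [12.4, -31.8], [15.0, -36.9], [17.7, -41.9], [20.6, -46.8], [23.7, -51.6]]
1.14 [[3.2, -4.7], [6.5, -9.3], [10.0, -13.9], [13.6, -18.3], [17.3, -22.6], [21.2, -26.8], [25.2, -30.8], [29.3, -34.8], [33.5, -38.6], [37.9, -42.5]]
0.84 [[4.4, -3.7], [9.0, -7.3], [13.7, -10.7], [18.4, -14.0], [23.2, -17.2], [28.2, -20.2], [33.2, -23.1], [38.3, -25.8], [43.4, -28.3], [48.7, -30.7]]
0.54 [[5.3, -2.2], [10.7, -4.3], [16.1, -6.2], [21.6, -8.0], [27.1, -9.6], [32.6, -11.0], [38.2, -12.3], [43.8, -13.4], [49.5, -14.3], [55.1, -15.0]]
0.24 [[5.7, -0.6], [11.4, -1.0], [17.1, -1.2], [22.8, -1.3], [28.5, -1.2], [34.2, -0.9], [39.8, -0.3], [45.5, 0.5], [51.1, 1.4]]
```

>>> move_arm:
  targets:
    - [[0.02,0,0,-3,0,0,0],[0.02,0,0.2,-8,0,0,0],[0.02,0,0.5,-14,0,0,0],[0.02,0,0.9,-20,0,0,0],[0.02,0,1.5,-26,0,0,0],[0.02,0,2.4,-32,0,0,0],[0.02,0,3.5,-38.2,0,0,0],[0.02,0,4.6,-43.8,0,0,0],[0.02,0,5.9,-49.3,0,0,0],[0.02,0,7.4,-54.9,0,0,0]]

```text
clock: 23.85
tool_pos: [0.4724, 0.0858, 0.1131]
eef_rot: [0.743, 0.669, -0.001, -0.001]
contact_force: [-4.8, 2.3, 4.1]
opening: 0.107
finger_force: 60.1
```

```bash
python3 sw.py; python3 - <<'E'
from ball import *
S=r.snapshot('scene')[:,:,::-1].copy()
g=proj('scene',(bar(1.47)+uy*27)/1000); g2=proj('scene',(bar(1.47,-1)-uy*27)/1000)
print(g,ball(S,g),g2,ball(S,g2))
E
```

```text
t 23.85 q 1.525 rad 189.0 ylat 37.9 op 0.107 ff 60.1 F [-4.8  2.3  4.1] M [ 0.34  1.47 -0.02] yaw 84.05
[378.18462865 262.29929753] (array([378.125, 262.125]), np.float32(4.175)) [342.92597729 228.26012587] (array([342.625, 228.   ]), np.float32(4.0375))
```

Ball positions match the plan at 1.47. Continuing.

>>> move_arm:
  targets:
    - [[0.02,0,1.7,-5.5,0,0,0],[0.02,0,3.5,-10.9,0,0,0],[0.02,0,5.5,-16.2,0,0,0],[0.02,0,7.6,-21.5,0,0,0],[0.02,0,9.9,-26.7,0,0,0],[0.02,0,12.4,-31.8,0,0,0],[0.02,0,15,-36.9,0,0,0],[0.02,0,17.7,-41.9,0,0,0],[0.02,0,20.6,-46.8,0,0,0],[0.02,0,23.7,-51.6,0,0,0]]

```text
clock: 25.15
tool_pos: [0.4966, 0.083, 0.1649]
eef_rot: [0.743, 0.669, -0.001, -0.0]
contact_force: [-4.1, 1.5, 5.7]
opening: 0.106
finger_force: 60.0
```

```bash
cat > chk.py <<'E'
from ball import *
import sys
q=float(sys.argv[1]); S=r.snapshot('scene')[:,:,::-1].copy()
for s in(1,-1):
    g=proj('scene',(bar(q,s)+uy*27*s)/1000); print(g.round(1),ball(S,g))
E
python3 sw.py; python3 chk.py 1.17
```

```text
t 25.15 q 1.219 rad 185.5 ylat 37.6 op 0.106 ff 60.0 F [-4.1  1.5  5.7] M [0.17 1.42 0.08] yaw 84.02
[372.2 253.9] (array([372.125, 253.625]), np.float32(4.175))
[335.8 219. ] (array([335.5  , 218.625]), np.float32(4.175))
```

>>> move_arm:
  targets:
    - [[0.02,0,3.2,-4.7,0,0,0],[0.02,0,6.5,-9.3,0,0,0],[0.02,0,10,-13.9,0,0,0],[0.02,0,13.6,-18.3,0,0,0],[0.02,0,17.3,-22.6,0,0,0],[0.02,0,21.2,-26.8,0,0,0],[0.02,0,25.2,-30.8,0,0,0],[0.02,0,29.3,-34.8,0,0,0],[0.02,0,33.5,-38.6,0,0,0],[0.02,0,37.9,-42.5,0,0,0]]

```text
clock: 26.45
tool_pos: [0.5359, 0.0788, 0.2076]
eef_rot: [0.743, 0.669, -0.0, 0.0]
contact_force: [-1.4, -1.3, 4.8]
opening: 0.109
finger_force: 60.8
```

```bash
python3 sw.py; python3 chk.py 0.87
```

```text
t 26.45 q 0.902 rad 182.0 ylat 37.4 op 0.109 ff 60.8 F [-1.4 -1.3  4.8] M [-0.11  0.75  0.02] yaw 83.99
[360.3 250.7] (array([359.625, 251.   ]), np.float32(4.025))
[323.2 214.6] (array([321.75, 214.25]), np.float32(4.0375))
```

>>> move_arm:
  targets:
    - [[0.02,0,4.4,-3.7,0,0,0],[0.02,0,9,-7.3,0,0,0],[0.02,0,13.7,-10.7,0,0,0],[0.02,0,18.4,-14,0,0,0],[0.02,0,23.2,-17.2,0,0,0],[0.02,0,28.2,-20.2,0,0,0],[0.02,0,33.2,-23.1,0,0,0],[0.02,0,38.3,-25.8,0,0,0],[0.02,0,43.4,-28.3,0,0,0],[0.02,0,48.7,-30.7,0,0,0]]

```text
clock: 27.75
tool_pos: [0.584, 0.0738, 0.2374]
eef_rot: [0.743, 0.669, -0.001, 0.0]
contact_force: [4.1, -4.0, -9.6]
opening: 0.109
finger_force: 60.1
```

```bash
python3 sw.py; python3 chk.py 0.57
```

```text
t 27.75 q 0.588 rad 181.3 ylat 37.4 op 0.109 ff 60.1 F [ 4.1 -4.  -9.6] M [-0.72 -0.28 -0.09] yaw 84.03
[343.2 253.6] (array([341.625, 253.875]), np.float32(3.85))
[305.8 216.1] (array([304.375, 215.875]), np.float32(4.0375))
```

>>> move_arm:
  targets:
    - [[0.02,0,5.3,-2.2,0,0,0],[0.02,0,10.7,-4.3,0,0,0],[0.02,0,16.1,-6,0,0,0],[0.02,0,21.6,-7.5,0,0,0],[0.02,0,27.1,-9,0,0,0],[0.02,0,32.6,-10.3,0,0,0],[0.02,0,38.2,-11.4,0,0,0],[0.02,0,43.8,-12.3,0,0,0],[0.02,0,49.5,-13,0,0,0],[0.02,0,55.1,-13.5,0,0,0]]

```text
clock: 29.05
tool_pos: [0.6382, 0.0682, 0.2513]
eef_rot: [0.743, 0.669, -0.001, -0.0]
contact_force: [-0.2, -4.6, -8.3]
opening: 0.111
finger_force: 60.4
```

```bash
python3 sw.py; python3 chk.py 0.27
```

```text
t 29.05 q 0.276 rad 181.2 ylat 37.4 op 0.111 ff 60.4 F [-0.2 -4.6 -8.3] M [-0.93  0.55 -0.01] yaw 84.04
[322.3 262.8] (array([322.375, 263.25 ]), np.float32(4.175))
[285.  223.9] (array([283.25, 223.5 ]), np.float32(3.7375))
```

>>> move_arm:
  targets:
    - [[0.02,0,5.7,-0.6,0,0,0],[0.02,0,11.4,-1,0,0,0],[0.02,0,17.1,-1.2,0,0,0],[0.02,0,22.8,-1.3,0,0,0],[0.02,0,28.5,-1.2,0,0,0],[0.02,0,34,-0.9,0,0,0],[0.02,0,39,-0.3,0,0,0],[0.02,0,43,0.3,0,0,0],[0.02,0,46,0.7,0,0,0],[0.02,0,48.5,1,0,0,0]]

```text
clock: 30.35
tool_pos: [0.6853, 0.0633, 0.2497]
eef_rot: [0.743, 0.67, -0.002, -0.001]
contact_force: [-2.6, -4.9, -5.4]
opening: 0.108
finger_force: 60.4
```

```bash
python3 sw.py; python3 chk.py 0.0
```

```text
t 30.35 q 0.014 rad 181.1 ylat 37.4 op 0.108 ff 60.4 F [-2.6 -4.9 -5.4] M [-0.96  1.07  0.01] yaw 84.06
[302.  276.2] (array([303.625, 275.375]), np.float32(4.175))
[265.2 235.9] (array([265.5 , 234.75]), np.float32(4.175))
```

>>> move_arm:
  targets:
    - [[0.02,0,1,0.2,0,0,0],[0.02,0,2,0.4,0,0,0],[0.02,0,3,0.6,0,0,0],[0.02,0,4,0.7,0,0,0],[0.02,0,4,0.7,0,0,0],[0.02,0,4,0.7,0,0,0]]

```text
clock: 31.15
tool_pos: [0.6882, 0.063, 0.2492]
eef_rot: [0.743, 0.67, -0.003, -0.002]
contact_force: [-6.5, -4.2, -1.7]
opening: 0.111
finger_force: 60.6
```

```bash
python3 sw.py; python3 chk.py 0.0
```

```text
t 31.15 q -0.003 rad 181.2 ylat 37.4 op 0.111 ff 60.6 F [-6.5 -4.2 -1.7] M [-0.95  1.57  0.01] yaw 84.08
[302.  276.2] (array([302.375, 276.5  ]), np.float32(4.175))
[265.2 235.9] (array([264.   , 235.625]), np.float32(4.025))
```

The lever is back at its rest stop: the balls match their original pixels. I'll relax the grip, open, and retreat straight up.

>>> move_arm:
  targets:
    - [[0.1,0,0,0,0,0,0],[0.14,0,0,0,0,0,0],[0.2,0,0,0,0,0,0],[0.3,0,0,0,0,0,0],[0.5,0,0,0,0,0,0],[0.7,0,0,0,0,0,0],[0.8,0,0,0,0,0,0],[0.8,0,0,0,0,0,0]]
  newtons: 10

```text
clock: 32.2
tool_pos: [0.6909, 0.0632, 0.2496]
eef_rot: [0.743, 0.669, 0.0, 0.0]
contact_force: [0.1, 0.7, 0.7]
opening: 0.733
finger_force: 0.0
```

```bash
python3 sw.py; python3 chk.py 0.0
```

```text
t 32.20 q -0.016 rad 182.1 ylat 37.9 op 0.733 ff 0.0 F [0.1 0.7 0.7] M [-0.05 -0.02  0.04] yaw 84.04
[302.  276.2] (array([303.25, 274.75]), np.float32(3.3875))
[265.2 235.9] (array([264.375, 235.625]), np.float32(4.175))
```

>>> move_arm:
  targets:
    - [[0.8,0,0,-10,0,0,0],[0.8,0,0,-30,0,0,0],[0.8,0,0,-60,0,0,0],[0.8,0,0,-90,0,0,0],[0.8,0,-10,-105,0,0,0],[0.8,0,-50,-105,0,0,0],[0.8,0,-100,-105,0,0,0],[0.8,0,-155,-105,0,0,0],[0.8,0,-210,-105,0,0,0],[0.8,0,-250,-105,0,0,0]]

```text
clock: 33.5
tool_pos: [0.4387, 0.0891, 0.3546]
eef_rot: [0.743, 0.67, -0.001, 0.0]
contact_force: [-0.1, 0.7, 0.3]
opening: 0.8
finger_force: 0.0
```

>>> move_arm:
  targets:
    - [[0.8,-40,0,0,0,0,0],[0.8,-90,0,0,0,0,0],[0.8,-140,0,0,0,0,0],[0.8,-180,0,0,0,0,0],[0.8,-200,0,0,0,0,0],[0.8,-200,0,0,0,0,0],[0.8,-200,0,0,0,0,0]]

```text
clock: 34.38
tool_pos: [0.4212, -0.1084, 0.3547]
eef_rot: [0.742, 0.67, 0.0, -0.0]
contact_force: [-0.4, 0.2, 0.6]
opening: 0.8
finger_force: 0.0
```

```bash
python3 d.py; python3 - <<'E'
from h import *
im=r.snapshot('scene')[:,:,::-1]; cv2.imwrite('pics/s10.png',im)
cv2.imwrite('pics/s10c.png',cv2.resize(im[180:430,160:493],(800,600),interpolation=cv2.INTER_CUBIC))
E
```

```text
t 34.38 tcp [ 421.2 -108.4  354.7] yaw 84.13 tilt [0.   0.03] op 0.800 ff 0.0 F [-0.4  0.2  0.6] M [-0.03 -0.06  0.03]
```

View pics/s10c.png

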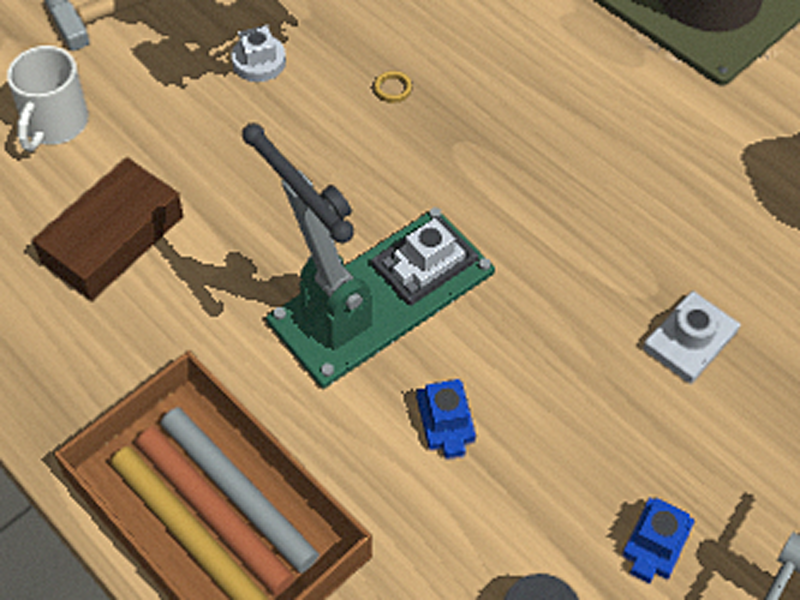

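The die is flat in the pocket (crop pixel (432,240)), the lever is at rest with its balls at (253,132) and (343,231), and the other things look untouched. Handing in.

```bash
python3 -c "
from plant import r;print(r.finish_job())"
```

```text
the job is handed in; nothing more can be done
None
```

The die is fully home in the pocket; I pulled the lever down until its pad pressed on the die, eased it slowly back to rest, and handed the job in at about 34 s with nothing else on the bench visibly moved.

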